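# Hold the right punch case open

## Robot

A 6-joint arm with a two-finger parallel gripper is mounted at the origin on the work surface. World frame = base frame: x ahead of the robot, y to its left, z up, the work surface at z = 0. Lengths are in m, angles in rad, forces in N, time in s.
With the tool pointing down it reaches from about 0.3 to 0.775 m from the base axis. Payload 14.6 kg.
Tool frame: the origin (TCP) lies at the very end of the fingers, on their centre line; the grasp point (between the pads) lies robot.tcp_to_grasp behind it (robot.tcp_to_grasp is the distance from the TCP to the grasp point, in m); z points along the fingers, y is the line along which they close (so a half turn about z gives the same grasp; the last joint's range is limited). The gripper opens to 85 mm and grips with 20 to 120 N. Pads are 22 mm wide; open, the fingers measure 114 mm over their backs; the gripper's body (76 mm by 85 mm) begins 54 mm behind the grasp point. The pads swing forward as they close: fully open they stand 13 mm farther back than shut.
Start: joints at [-1.205, 0.3, 1.521, -0, 1.321, -0.067], TCP at [0.231, -0.499, 0.231] pointing down, gripper open.
Joint ranges: [-3.03, 3.03], [-0.79, 2.21], [0.23, 2.52], [-1.04, 4.18], [0, 3.07], [-2.55, 2.55]. Speed limits (rad/s): [2.22, 2.22, 2.57, 3.14, 3.14, 3.14].

## Interface

Orientations are given as a rotation vector (axis times angle).
In Python, from workcell import robot, grab_frame, calibration gives the robot as it stands. The module is installed in compiled form; this text tells all that it offers.
- The arm moves only by the tool send_rows, never from a script. Its argument "deltas" is a list of rows, each an object with "angular": the turn, a rotation vector about the world's x, y, z scaled (see below), a list of three; "delta_pos": the shift along the world's x, y, z scaled (see below), a list of three; "claw": the opening, from -1 (shut) to 1 (fully open). A call has exactly 8 rows; each row is the pose to reach, as a shift and turn from the pose commanded when the call began; what a row does not reach only later rows make up. The controller multiplies each number of a shift by 0.5 m and each number of a turn by 0.5 rad. A row lasts 1/8 s, in which the tool goes at most 62.5 mm and 10.7 degrees, less where a joint would pass 70% of its speed; a pose out of reach is approached as far as the arm can. A call with a number of a shift or a turn outside -1 to 1 is refused whole. A call with a gripper value outside its range is refused whole. The fingers move at their own pace and stop on an object; "grip_force" is the grip in N (left out, the last holds). Time passes only in rows, so rows that repeat a pose let the fingers close, or fill a call up. It gives the time, the measured TCP pose, the force, the opening and the grip force at its end, in the units of the state.
- robot.sense(): the state, without advancing time (a new reading comes with each control period).
- grab_frame(name): name is "scene" or "side" or "wrist"; returns the picture (400x640x3 uint8, red, green, blue); there is no depth.
- calibration(name): a dict with "fx", "fy", "cx", "cy" (pixels), "eye" and "orientation" of the camera in the world; the wrist camera has in their place "hand_eye" (4x4, takes a point from camera to tool coordinates, whose origin is the TCP and whose axes are the flange's). Camera axes: x right, y up, looking along -z (the intrinsics and any distortion apply to the point x, -y, -z); pixel columns grow to the right and rows downward; lengths in m; the calibration is good to about 2 mm. A picture is of the moment at which its call begins: read the wrist's pose just before it. calibration takes no time and is no camera call.
- robot.sign_off(): hands the job in; it is judged then, once.
The state is a dict: "time_s": time; "joint_positions": joint angles; "joint_vel": joint speeds; "joint_torque": joint torques, N m; "ee_pos": TCP position; "tool_rot": TCP orientation; "force": force on the tool from outside, world axes, zero at the start; "ft_torque": the same for the moment, N m; "width": opening from 0.0 (shut) to 1.0 (fully open); "finger_force": force on a finger pad.
Only numpy, scipy, OpenCV 4.12 (cv2) and the standard library are available. Lean on these libraries where they do the work, as an engineer would, in place of code of your own. Each camera call takes 0.05 s, during which the arm holds its last target. There are 200 camera calls.

## Task

One of the two punches is lying on the round steel bench block: lift the lid of the case whose lid has that punch's colour and hold it open at about 50 degrees, so that the punch can be put away there. The lid falls shut by itself, so finish while the arm is still holding it still at that angle. Keep the other case shut, and leave the punches and the other things on the bench where they are.

Things in the scene. Friction and masses are not known exactly. Their poses are not given: they have to be found in the camera images.
- case_red: punch case with a red lid: light-wood box 170 (its x) x 190 (its y) x 75 high, 85 with the 10 thick lid, fixed on a dark wooden plinth 190 x 210 (plinth height 2 to 30, different each time and for each case). Origin: centre of the box's underside, on the plinth. Its -x side (handle) faces roughly the robot, turned up to 0.5 rad from world -x; the hinge is at its +x edge.
- lid_red (a joint): opening angle of the red lid in rad: 0 shut, grows as the front edge swings up and away from the robot, about the case's +y axis; stop at 1.4. Free hinge without spring: it falls shut by its own weight (lid 0.3 to 0.6 kg) from any angle. 50 degrees = 0.873.
- red_bar (a point): middle of the red lid's brass handle bar, on the bar's axis: round bar 10 in diameter, parallel to the case's y, 80 long between two slanting 10 mm legs that carry it. Lid shut: 120 above the plinth (the case origin), 35 above the lid's top face and 12 in front (-x) of the lid's front edge. It is fixed to the lid and turns with it; this frame's axes equal the case's when shut.
- red_hinge (a point): middle of the red lid's hinge axis, 75 above the plinth (the case origin) at the case's far (+x) edge; the bar lies 182 in front of it and 45 above it when the lid is shut.
- punch_red: hand punch with a red square plastic grip 60 x 16 x 16 and a steel tip, about 100 long along its x; origin under its middle. One punch lies on the steel bench block, the other on the cork pad. Leave it lying.
- case_blue: punch case with a blue lid: light-wood box 170 (its x) x 190 (its y) x 75 high, 85 with the 10 thick lid, fixed on a dark wooden plinth 190 x 210 (plinth height 2 to 30, different each time and for each case). Origin: centre of the box's underside, on the plinth. Its -x side (handle) faces roughly the robot, turned up to 0.5 rad from world -x; the hinge is at its +x edge.
- lid_blue (a joint): opening angle of the blue lid in rad: 0 shut, grows as the front edge swings up and away from the robot, about the case's +y axis; stop at 1.4. Free hinge without spring: it falls shut by its own weight (lid 0.3 to 0.6 kg) from any angle. 50 degrees = 0.873.
- blue_bar (a point): middle of the blue lid's brass handle bar, on the bar's axis: round bar 10 in diameter, parallel to the case's y, 80 long between two slanting 10 mm legs that carry it. Lid shut: 120 above the plinth (the case origin), 35 above the lid's top face and 12 in front (-x) of the lid's front edge. It is fixed to the lid and turns with it; this frame's axes equal the case's when shut.
- blue_hinge (a point): middle of the blue lid's hinge axis, 75 above the plinth (the case origin) at the case's far (+x) edge; the bar lies 182 in front of it and 45 above it when the lid is shut.
- punch_blue: hand punch with a blue square plastic grip 60 x 16 x 16 and a steel tip, about 100 long along its x; origin under its middle. One punch lies on the steel bench block, the other on the cork pad. Leave it lying.
- bench_block: round steel bench block, 120 in diameter, 15 thick, flat on the bench between robot and cases; origin at the centre of its underside. Does not move.
- cork_pad: square cork pad 120 x 120 x 15 flat on the bench, the parking place of the punch not in use; origin at the centre of its underside. Does not move.
- tool_pot: bystander: white pot with small tools, 70 in diameter, about 150 high over all; origin under its centre
- pliers: bystander: red-handled pliers lying flat, about 155 x 65 x 12; origin near the middle of the underside
- glue_jar: bystander: small jar with an orange cap, 44 in diameter, 70 high; origin under its centre

How it is judged:
By the outcome, as a careful person would: the job done as asked, in the order asked, and still so for the second after the job is handed in, while the arm keeps its last pose, push and grip.
It also fails if it takes over 32 s, if anything falls off the work surface, if the arm or the gripper's body presses on something with over 40 N, if the wrist force passes 120 N, or if a joint passes its speed limit or range.

## Working session

There is one attempt and no reset: what is moved stays moved. The work goes in short steps, Python scripts to look and compute and a tool call to move; the robot and the scene stay as the last step left them, time stands still between calls to the robot, and variables do not carry over. Pictures are saved under pics/ and viewed, at most 10 in all, crops included, and the job is handed in when it is done.

Besides the shell and the picture viewer there is one more tool, called after "Call:" as name(argument=value, ...) on one line, values as JSON. send_rows: Moves the arm, as the interface text tells. Its arguments: {"type":"object","properties":{"deltas":{"type":"array"},"grip_force":{"type":"number"}},"required":["deltas"]}

```bash
mkdir -p pics; python3 - <<'E'
from workcell import robot, grab_frame, calibration
import cv2
print(robot.sense(), robot.tcp_to_grasp)
for n in ("scene","side","wrist"):
    print(n,calibration(n)); f=grab_frame(n); cv2.imwrite(f"pics/{n}0.png",f[:,:,::-1])
E
```

```text
{'time_s': 0.0, 'joint_positions': array([-1.20459519e+00,  3.00479747e-01,  1.52161574e+00,  1.68073913e-05,
        1.32071787e+00, -6.66075369e-02]), 'joint_vel': array([-0.00047207,  0.00090359,  0.00047656,  0.00093891, -0.00188454,
        0.00148514]), 'joint_torque': array([-1.84262799e-04, -5.43506813e+01, -3.61791837e+01, -3.06331413e-05,
        4.03905098e-03,  1.91965637e-05]), 'ee_pos': array([ 0.23058931, -0.49905165,  0.23070191]), 'tool_rot': array([-3.06713772e+00, -6.74294244e-01,  2.60769758e-04]), 'force': array([-0.00505247, -0.42846098, -0.68872033]), 'ft_torque': array([ 0.00341466, -0.02399016, -0.01313225]), 'finger_force': 0.0, 'width': 1.0009032406306668} 0.0187
scene {'fx': 369.44126923928246, 'fy': 369.44126923928246, 'cx': 321.7395158938125, 'cy': 206.1383216989456, 'eye': array([ 1.0078941 , -0.33348575,  1.13030779]), 'orientation': array([0.47705963, 0.21725442, 0.86317348])}
side {'fx': 487.19309947227924, 'fy': 487.19309947227924, 'cx': 318.87561042572764, 'cy': 201.05048522640715, 'eye': array([ 0.46525345, -1.11326666,  0.8630984 ]), 'orientation': array([ 0.98736054, -0.05515491, -0.06095513])}
wrist {'fx': 318.9102552446492, 'fy': 318.9102552446492, 'cx': 319.85902915671954, 'cy': 196.51400749676603, 'hand_eye': array([[-2.66456226e-04,  9.65642646e-01,  2.59873448e-01,
         6.53536294e-02],
       [ 9.99999952e-01,  2.97611001e-04, -8.05378959e-05,
         7.74385141e-05],
       [-1.55112024e-04,  2.59873414e-01, -9.65642679e-01,
        -1.42971464e-01],
       [ 0.00000000e+00,  0.00000000e+00,  0.00000000e+00,
         1.00000000e+00]])}
```

View pics/scene0.png

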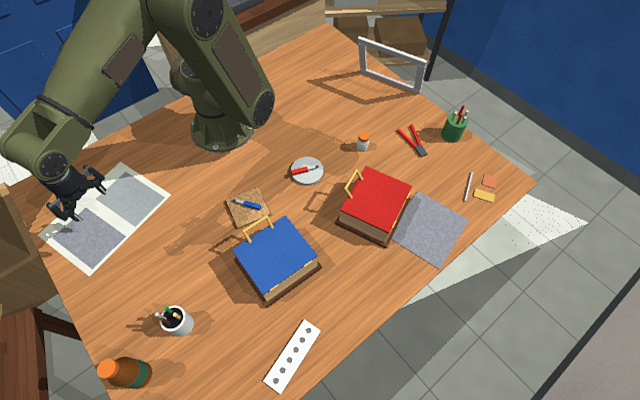

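View pics/side0.png

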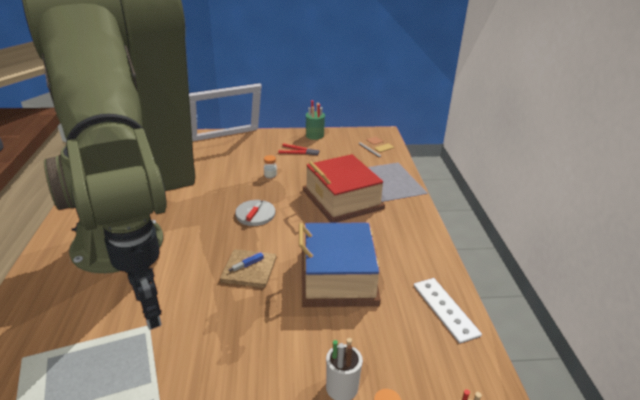

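The red punch (scene ~(305,170)) lies on the round block, so the red case is the target: red lid at ~(375,200) in scene and (345,175) in side, with its brass handle at ~(353,185) in scene and (320,173) in side.

```bash
cat > h.py <<'E'
import numpy as np, cv2
from scipy.spatial.transform import Rotation as R
from workcell import robot, grab_frame, calibration
def cam(n):
    c=calibration(n)
    if n=="wrist":
        s=robot.sense(); T=np.eye(4); T[:3,:3]=R.from_rotvec(s['tool_rot']).as_matrix(); T[:3,3]=s['ee_pos']
        M=T@c['hand_eye']; return c,M[:3,3],M[:3,:3]
    return c,np.array(c['eye']),R.from_rotvec(c['orientation']).as_matrix()
def ray(C,p):
    c,e,M=C; d=M@np.array([(p[0]-c['cx'])/c['fx'],-(p[1]-c['cy'])/c['fy'],-1]); return e,d/np.linalg.norm(d)
def onz(C,p,z):
    e,d=ray(C,p); return e+d*(z-e[2])/d[2]
def tri(C1,p1,C2,p2):
    (a,u),(b,v)=ray(C1,p1),ray(C2,p2)
    s=np.linalg.lstsq(np.c_[u,-v],b-a,rcond=None)[0]; P,Q=a+s[0]*u,b+s[1]*v
    return (P+Q)/2,np.linalg.norm(P-Q)
def proj(C,P):
    c,e,M=C; q=M.T@(np.asarray(P)-e); return np.array([c['cx']-c['fx']*q[0]/q[2],c['cy']+c['fy']*q[1]/q[2]])
E
python3 - <<'E'
from h import *
roi={"scene":(330,155,90,100),"side":(295,145,95,75)}
for n,(x,y,w,h) in roi.items():
    im=cv2.imread(f"pics/{n}0.png"); hsv=cv2.cvtColor(im,cv2.COLOR_BGR2HSV)
    H,S,V=cv2.split(hsv)
    m=(((H<5)|(H>174))&(S>190)&(V>90)).astype(np.uint8); k=np.zeros_like(m); k[y:y+h,x:x+w]=1; m*=k
    m=cv2.morphologyEx(m,cv2.MORPH_OPEN,np.ones((3,3)))
    c=max(cv2.findContours(m,0,2)[0],key=cv2.contourArea)
    print(n,cv2.contourArea(c),cv2.approxPolyDP(cv2.convexHull(c),3,True)[:,0].tolist())
    cv2.imwrite(f"pics/{n}c.png",cv2.resize(im[y:y+h,x:x+w],None,fx=6,fy=6,interpolation=2)[:600,:800])
a=cv2.imread("pics/scenec.png");b=cv2.imread("pics/sidec.png")
a=cv2.resize(a,(400,444));b=cv2.resize(b,(400,316))
o=np.zeros((444,800,3),np.uint8);o[:,:400]=a;o[:316,400:]=b;cv2.imwrite("pics/both.png",o)
E
```

```text
scene 2521.5 [[365, 167], [410, 186], [388, 231], [341, 210]]Traceback (most recent call last):
  File "<stdin>", line 8, in <module>
ValueError: max() iterable argument is empty
```

```bash
python3 - <<'E'
from h import *
roi={"scene":(330,155,90,100),"side":(295,145,100,75)}
P={}
for n,(x,y,w,h) in roi.items():
    im=cv2.imread(f"pics/{n}0.png"); hsv=cv2.cvtColor(im,cv2.COLOR_BGR2HSV)
    H,S,V=cv2.split(hsv)
    m=(((H<6)|(H>170))&(S>170)&(V>90)).astype(np.uint8); k=np.zeros_like(m); k[y:y+h,x:x+w]=1; m*=k
    m=cv2.morphologyEx(m,cv2.MORPH_OPEN,np.ones((3,3)))
    c=max(cv2.findContours(m,0,2)[0],key=cv2.contourArea)
    print(n,cv2.contourArea(c),cv2.approxPolyDP(cv2.convexHull(c),3,True)[:,0].tolist())
    cv2.imwrite(f"pics/{n}c.png",cv2.resize(im[y:y+h,x:x+w],(400,int(400*h/w)),interpolation=2))
a=cv2.imread("pics/scenec.png");b=cv2.imread("pics/sidec.png")
o=np.zeros((450,800,3),np.uint8);o[:a.shape[0],:400]=a;o[:b.shape[0],400:]=b;cv2.imwrite("pics/both.png",o)
E
```

```text
scene 2541.0 [[365, 167], [410, 186], [389, 231], [341, 210]]
side 28.0 [[304, 149], [296, 152], [298, 148]]
```

View pics/both.png

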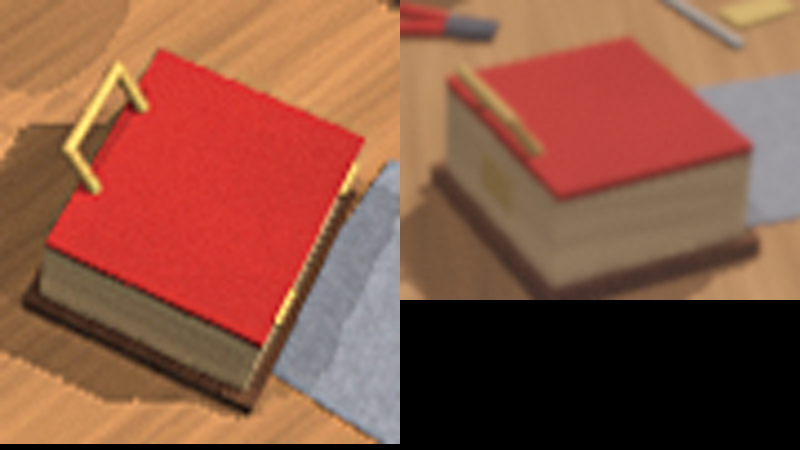

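```bash
python3 - <<'E'
from h import *
a,b=cam("scene"),cam("side")
S=[(365,167),(341,210),(389,231),(410,186),(356.5,169.8),(345.3,188.3)]
D=[(307,165),(334.2,193),(382.7,182),(352.5,154.7),(310.8,162.5),(330.2,182.7)]
T=[]
for p,q in zip(S,D):
    X,e=tri(a,p,b,q);T.append(X);print(X.round(4),round(e,4))
T=np.array(T)
for z in (.09,.1,.11):
    L=np.array([onz(a,p,z) for p in S[:4]])
    print(z,L[:,:2].round(3).tolist(),[round(float(np.linalg.norm(L[i]-L[(i+1)%4])),4) for i in range(4)])
L=T
print(np.linalg.norm(L[0]-L[1]),np.linalg.norm(L[1]-L[2]),np.arctan2(*(L[0]-L[1])[[0,1]]),np.arctan2(*(T[4]-T[5])[[0,1]]),(T[4]+T[5])/2)
print(L[:4].mean(0))
x=(L[2]+L[3]-L[0]-L[1]); print("yaw",np.arctan2(x[1],x[0]))
E
```

```text
[0.5467 0.2457 0.1035] 0.0019
[0.618  0.0758 0.1021] 0.0056
[0.7701 0.1409 0.0988] 0.0028
[0.6992 0.305  0.1071] 0.0022
[0.5547 0.1954 0.1406] 0.0004
[0.5946 0.1169 0.1265] 0.032
0.09 [[0.542, 0.253], [0.616, 0.079], [0.767, 0.146], [0.693, 0.316]] [0.189, 0.1649, 0.1859, 0.1643]
0.1 [[0.546, 0.247], [0.62, 0.075], [0.769, 0.141], [0.696, 0.31]] [0.1871, 0.1633, 0.1841, 0.1628]
0.11 [[0.551, 0.241], [0.624, 0.071], [0.771, 0.137], [0.699, 0.304]] [0.1853, 0.1617, 0.1823, 0.1612]
0.18427360856324915 0.16554183534488257 -0.3972780290237666 -0.4700794776434284 [0.57467372 0.15612251 0.13351967]
[0.65851229 0.19184374 0.10287802]
yaw 0.38775378800948546
```

Call:
send_rows(deltas=[{"angular":[0,0,0.25],"delta_pos":[0.05,0.08,0.1],"claw":1},{"angular":[0,0,0.5],"delta_pos":[0.11,0.16,0.2],"claw":1},{"angular":[0,0,0.75],"delta_pos":[0.17,0.24,0.2],"claw":1},{"angular":[0,0,1],"delta_pos":[0.23,0.32,0.2],"claw":0},{"angular":[0,0,1],"delta_pos":[0.29,0.4,0.2],"claw":0},{"angular":[0,0,1],"delta_pos":[0.35,0.48,0.2],"claw":0},{"angular":[0,0,1],"delta_pos":[0.4,0.55,0.2],"claw":0},{"angular":[0,0,1],"delta_pos":[0.44,0.6,0.2],"claw":0}])

```text
time_s: 1.15
ee_pos: [0.4514, -0.1977, 0.3312]
tool_rot: [-2.805, -1.414, 0.0]
force: [-0.1, -0.2, -0.6]
width: 0.506
finger_force: 0.0
```

Call:
send_rows(deltas=[{"angular":[0,0,0.25],"delta_pos":[0.02,0.1,0],"claw":0},{"angular":[0,0,0.5],"delta_pos":[0.04,0.2,0],"claw":0},{"angular":[0,0,0.75],"delta_pos":[0.06,0.3,0],"claw":0},{"angular":[0,0,1],"delta_pos":[0.08,0.4,0],"claw":0},{"angular":[0,0,1],"delta_pos":[0.1,0.5,0],"claw":0},{"angular":[0,0,1],"delta_pos":[0.1,0.6,0],"claw":0},{"angular":[0,0,1],"delta_pos":[0.1,0.66,0],"claw":0},{"angular":[0,0,1],"delta_pos":[0.1,0.66,0],"claw":0}])

```text
time_s: 2.15
ee_pos: [0.5004, 0.1322, 0.3309]
tool_rot: [-2.366, -2.066, 0.001]
force: [0.8, -0.4, -0.1]
width: 0.496
finger_force: 0.0
```

Call:
send_rows(deltas=[{"angular":[0,0,0.25],"delta_pos":[0,0,0],"claw":0},{"angular":[0,0,0.5],"delta_pos":[0,0,0],"claw":0},{"angular":[0,0,0.75],"delta_pos":[0,0,0],"claw":0},{"angular":[0,0,1],"delta_pos":[0,0,0],"claw":0},{"angular":[0,0,1],"delta_pos":[0,0,0],"claw":0},{"angular":[0,0,1],"delta_pos":[0,0,0],"claw":0},{"angular":[0,0,1],"delta_pos":[0,0,0],"claw":0},{"angular":[0,0,1],"delta_pos":[0,0,0],"claw":0}])

```text
time_s: 3.15
ee_pos: [0.5007, 0.1307, 0.3313]
tool_rot: [-1.786, -2.584, 0.0]
force: [0.4, 1.4, 0.4]
width: 0.502
finger_force: 0.0
```

```bash
python3 - <<'E'
from h import *
s=robot.sense(); print(s['time_s'],s['ee_pos'],s['tool_rot'],s['width'],s['joint_positions'])
C=cam("wrist"); f=grab_frame("wrist"); cv2.imwrite("pics/w1.png",f[:,:,::-1])
np.savez("w1.npz",e=C[1],M=C[2])
print(R.from_rotvec(s['tool_rot']).as_matrix().round(3))
# glue jar cap, expected bar
print("glue",onz(cam("scene"),(363,135),.07)); print("bar px",proj(C,(.569,.154,.138)))
E
```

```text
3.15 [0.5006754  0.13065654 0.33125827] [-1.78635047e+00 -2.58427436e+00  8.47868486e-05] 0.5019824941973461 [ 1.84489631e-01  1.68825222e-01  1.45218743e+00 -2.87431378e-05
  1.52062755e+00 -1.76661916e-01]
[[-0.353  0.935 -0.   ]
 [ 0.935  0.353 -0.   ]
 [-0.    -0.    -1.   ]]
glue [0.42264892 0.35570653 0.07      ]
bar px [387.42263219 176.12049909]
```

View pics/w1.png

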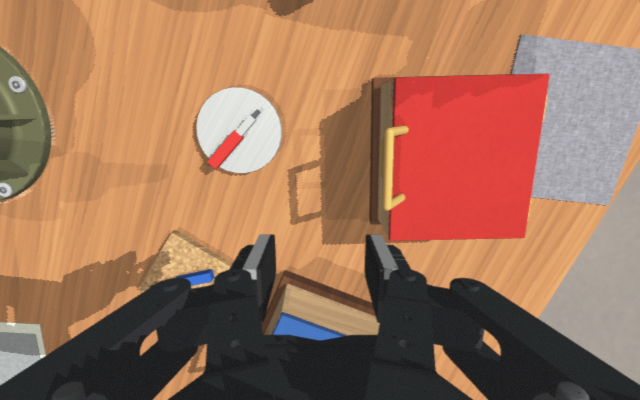

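The wrist view shows the red lid with corners ~(395,77), (549,73), (525,238), (390,241) and the handle bar running from (391,130) to (389,207); blue case is clear below.

```bash
python3 - <<'E'
from h import *
im=cv2.imread("pics/w1.png"); H,S,V=cv2.split(cv2.cvtColor(im,cv2.COLOR_BGR2HSV))
m=(((H<6)|(H>174))&(S>170)&(V>90)).astype(np.uint8); m[:,:350]=0
m=cv2.morphologyEx(m,cv2.MORPH_OPEN,np.ones((3,3)))
c=max(cv2.findContours(m,0,2)[0],key=cv2.contourArea)
print(cv2.approxPolyDP(cv2.convexHull(c),4,True)[:,0].tolist())
b=((H>14)&(H<30)&(S>110)&(V>150)).astype(np.uint8); b[:,:383]=0;b[:,410:]=0;b[:118]=0;b[215:]=0
for r in range(130,206,8): 
    x=np.flatnonzero(b[r,383:397]); print(r,383+x.mean() if len(x) else None,len(x),end=' ')
z=np.load("w1.npz"); W=(calibration("wrist"),z['e'],z['M']); a=cam("scene");d=cam("side")
ws=[(395,77),(390,241),(525,238),(549,73)]; S=[(365,167),(341,210),(389,231),(410,186)];D=[(307,165),(334.2,193),(382.7,182),(352.5,154.7)]
print()
for v,w in ((S,"scene"),(D,"side")):
    T=[tri(W,p,cam(w),q) for p,q in zip(ws,v)]
    print(w,[(t[0].round(4).tolist(),round(t[1],4)) for t in T]); print(np.mean([t[0] for t in T],0))
for h in (.095,.103,.111):
    L=np.array([onz(W,p,h) for p in ws]); n=np.linalg.norm
    x=L[2]+L[3]-L[0]-L[1]; y=L[0]+L[3]-L[1]-L[2]
    print(h,n(L[0]-L[1]),n(L[1]-L[2]),n(L[2]-L[3]),n(L[3]-L[0]),L.mean(0).round(4),np.arctan2(x[1],x[0]),np.arctan2(-y[0],y[1]))
    B=[onz(W,p,h+.035) for p in ((390.5,130),(389,207))]; e=B[0]-B[1]
    print("  bar",np.mean(B,0).round(4),n(e),np.arctan2(-e[0],e[1]))
E
```

```text
[[547, 75], [523, 237], [390, 240], [395, 79]]
130 391.0 11 138 389.5 8 146 389.0 7 154 388.5 8 162 388.5 8 170 388.5 8 178 388.0 7 186 387.5 8 194 387.5 8 202 390.0 13 
scene [([0.5426, 0.2545, 0.0902], np.float64(0.0042)), ([0.618, 0.0748, 0.0977], np.float64(0.003)), ([0.7701, 0.139, 0.1043], np.float64(0.0004)), ([0.6967, 0.3144, 0.1003], np.float64(0.0077))]
[0.65685013 0.19569155 0.09814198]
side [([0.5445, 0.2551, 0.0985], np.float64(0.0041)), ([0.6152, 0.0757, 0.104], np.float64(0.001)), ([0.7716, 0.1382, 0.1004], np.float64(0.0024)), ([0.7016, 0.3194, 0.0979], np.float64(0.0025))]
[0.65820666 0.19711753 0.10017825]
0.095 0.19742962762439434 0.17198330846756846 0.19747484266927395 0.171458044645909 [0.66   0.1965 0.095 ] 0.38518050808470783 0.39095976899813817
  bar [0.5707 0.1605 0.13  ] 0.08518932844872554 0.3984976925004741
0.103 0.19326475694567463 0.16835523983731956 0.19330901815795606 0.1678410567025648 [0.6562 0.1964 0.103 ] 0.38518050808470766 0.3909597689981384
  bar [0.5685 0.1612 0.138 ] 0.0832094954847551 0.39849769250047434
0.111 0.18909988626695487 0.16472717120707064 0.18914319364663834 0.16422406875922052 [0.6523 0.1963 0.111 ] 0.38518050808470783 0.3909597689981379
  bar [0.5663 0.162  0.146 ] 0.0812296625207846 0.39849769250047345
```

Call:
send_rows(deltas=[{"angular":[0.1,-0.25,0.03],"delta_pos":[0.0,0.0,-0.06],"claw":0},{"angular":[0.2,-0.5,0.06],"delta_pos":[0.02,0.01,-0.12],"claw":0},{"angular":[0.3,-0.75,0.06],"delta_pos":[0.04,0.02,-0.18],"claw":0},{"angular":[0.4,-0.97,0.06],"delta_pos":[0.066,0.032,-0.24],"claw":0},{"angular":[0.4,-0.97,0.06],"delta_pos":[0.066,0.032,-0.267],"claw":0},{"angular":[0.4,-0.97,0.06],"delta_pos":[0.066,0.032,-0.267],"claw":0},{"angular":[0.4,-0.97,0.06],"delta_pos":[0.066,0.032,-0.267],"claw":0},{"angular":[0.4,-0.97,0.06],"delta_pos":[0.066,0.032,-0.267],"claw":0}])

```text
time_s: 4.2
ee_pos: [0.5341, 0.1469, 0.1989]
tool_rot: [1.548, 2.318, 0.629]
force: [0.4, 0.3, -0.6]
width: 0.496
finger_force: 0.0
```

```bash
python3 - <<'E'
from h import *
s=robot.sense(); print(s['time_s'],s['ee_pos'],s['width'])
M=R.from_rotvec(s['tool_rot']).as_matrix();print(M.round(3))
print("d grasp",(np.array([.567,.160,.136])+.0187*M[:,2]-s['ee_pos'])/.5)
C=cam("wrist"); f=grab_frame("wrist"); cv2.imwrite("pics/w2.png",f[:,:,::-1])
k=[-.38,.925,0]
for u in (-.04,.04): print(proj(C,np.array([.567,.160,.136])+u*np.array(k)))
E
```

```text
4.2 [0.53412073 0.14685256 0.19889259] 0.49614158370033756
[[-0.385  0.8    0.461]
 [ 0.923  0.33   0.198]
 [ 0.007  0.502 -0.865]]
d grasp [ 0.0829941   0.03370574 -0.15813909]
[318.6494709  260.15751471]
[318.64401447 151.24476754]
```

View pics/w2.png

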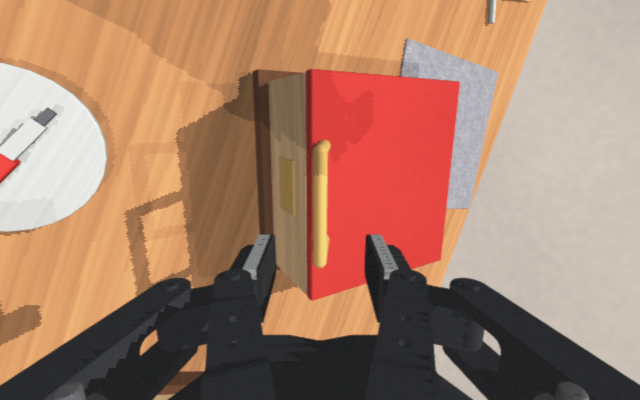

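The bar runs (321,147)–(320,262), centred between the fingers within ~1 mm of the prediction; go in and grip.

Call:
send_rows(deltas=[{"angular":[0,0,0],"delta_pos":[0.022,0.009,-0.04],"claw":0},{"angular":[0,0,0],"delta_pos":[0.044,0.018,-0.08],"claw":0},{"angular":[0,0,0],"delta_pos":[0.066,0.027,-0.12],"claw":0},{"angular":[0,0,0],"delta_pos":[0.085,0.034,-0.157],"claw":0},{"angular":[0,0,0],"delta_pos":[0.085,0.034,-0.157],"claw":0},{"angular":[0,0,0],"delta_pos":[0.085,0.034,-0.157],"claw":-0.4},{"angular":[0,0,0],"delta_pos":[0.085,0.034,-0.157],"claw":-1},{"angular":[0,0,0],"delta_pos":[0.085,0.034,-0.157],"claw":-1}], grip_force=40)

```text
time_s: 5.25
ee_pos: [0.5761, 0.1636, 0.1203]
tool_rot: [1.549, 2.318, 0.629]
force: [-5.6, -2.2, 5.0]
width: 0.099
finger_force: 39.0
```

Call:
send_rows(deltas=[{"angular":[0,0,0],"delta_pos":[0,0,0],"claw":-1},{"angular":[0,0,0],"delta_pos":[0,0,0],"claw":-1},{"angular":[0,0,0],"delta_pos":[0,0,0],"claw":-1},{"angular":[0,0,0],"delta_pos":[0,0,0],"claw":-1},{"angular":[0,0,0],"delta_pos":[0,0,0],"claw":-1},{"angular":[0,0,0],"delta_pos":[0,0,0],"claw":-1},{"angular":[0,0,0],"delta_pos":[0,0,0],"claw":-1},{"angular":[0,0,0],"delta_pos":[0,0,0],"claw":-1}])

```text
time_s: 6.25
ee_pos: [0.5761, 0.1636, 0.1203]
tool_rot: [1.549, 2.318, 0.629]
force: [-5.3, -2.5, 5.2]
width: 0.099
finger_force: 39.0
```

```bash
python3 - <<'E'
from h import *
s=robot.sense(); print(s)
# arc plan: lid angle th at each step, tool co-rotates f*th
M=R.from_rotvec(s['tool_rot']); p=s['ee_pos']; z=M.as_matrix()[:,2]
g=p-.0187*z; c=np.array([.925,.380,0]); k=np.array([-.380,.925,0]); print("grasp",g)
h=g+.182*c+np.array([0,0,-.045]); prev=None
th=np.radians(np.linspace(0,50,17))
T=[]
for t in th:
    b=h+R.from_rotvec(k*t).apply(g-h); q=R.from_rotvec(k*t*0.6); T.append(b+.0187*q.apply(z))
T=np.array(T)
print("call1",((T[1:9]-T[0])/.5).round(3).tolist(),(k*.6*th[8]/.5/8).round(4))
print("call2",((T[9:]-T[8])/.5).round(3).tolist())
E
```

```text
{'time_s': 6.25, 'joint_positions': array([ 0.16680866,  0.32160209,  1.86422484,  0.27266062,  0.45745544,
       -0.44045174]), 'joint_vel': array([ 1.20123615e-04, -1.95234811e-04, -9.77012194e-04, -1.89467280e-03,
        3.23212392e-05,  7.39267186e-04]), 'joint_torque': array([ 4.23838198e-01, -4.74372983e+01, -3.10625553e+01,  3.52842640e-01,
       -1.81789968e+00, -3.11054836e-02]), 'ee_pos': array([0.57611438, 0.16364338, 0.12027799]), 'tool_rot': array([1.54872839, 2.31800549, 0.62902069]), 'force': array([-5.31907728, -2.50007918,  5.18633449]), 'ft_torque': array([-0.25245862,  0.60143968,  0.07472224]), 'finger_force': 39.00568127632141, 'width': 0.0986757826944948}
grasp [0.56749661 0.15993693 0.13645471]
call1 [[0.004, 0.002, 0.019], [0.009, 0.004, 0.038], [0.015, 0.006, 0.056], [0.022, 0.009, 0.074], [0.03, 0.012, 0.092], [0.038, 0.016, 0.109], [0.048, 0.02, 0.126], [0.058, 0.024, 0.142]] [-0.0249  0.0605  0.    ]
call2 [[0.011, 0.005, 0.015], [0.023, 0.009, 0.03], [0.036, 0.015, 0.044], [0.049, 0.02, 0.057], [0.063, 0.026, 0.069], [0.078, 0.032, 0.08], [0.093, 0.038, 0.091], [0.108, 0.045, 0.1]]
```

Call:
send_rows(deltas=[{"angular":[-0.025,0.06,0],"delta_pos":[0.004,0.002,0.019],"claw":-1},{"angular":[-0.05,0.121,0],"delta_pos":[0.009,0.004,0.038],"claw":-1},{"angular":[-0.075,0.181,0],"delta_pos":[0.015,0.006,0.056],"claw":-1},{"angular":[-0.1,0.242,0],"delta_pos":[0.022,0.009,0.074],"claw":-1},{"angular":[-0.125,0.302,0],"delta_pos":[0.03,0.012,0.092],"claw":-1},{"angular":[-0.15,0.363,0],"delta_pos":[0.038,0.016,0.109],"claw":-1},{"angular":[-0.175,0.424,0],"delta_pos":[0.048,0.02,0.126],"claw":-1},{"angular":[-0.2,0.484,0],"delta_pos":[0.058,0.024,0.142],"claw":-1}])

```text
time_s: 7.25
ee_pos: [0.6045, 0.1751, 0.191]
tool_rot: [1.66, 2.481, 0.33]
force: [-2.9, -2.7, -0.3]
width: 0.097
finger_force: 39.2
```

Following the arc with low forces; second half.

Call:
send_rows(deltas=[{"angular":[-0.025,0.06,0],"delta_pos":[0.011,0.005,0.015],"claw":-1},{"angular":[-0.05,0.121,0],"delta_pos":[0.023,0.009,0.03],"claw":-1},{"angular":[-0.075,0.181,0],"delta_pos":[0.036,0.015,0.044],"claw":-1},{"angular":[-0.1,0.242,0],"delta_pos":[0.049,0.02,0.057],"claw":-1},{"angular":[-0.125,0.302,0],"delta_pos":[0.063,0.026,0.069],"claw":-1},{"angular":[-0.15,0.363,0],"delta_pos":[0.078,0.032,0.08],"claw":-1},{"angular":[-0.175,0.424,0],"delta_pos":[0.093,0.038,0.091],"claw":-1},{"angular":[-0.2,0.484,0],"delta_pos":[0.108,0.045,0.1],"claw":-1}])

```text
time_s: 8.25
ee_pos: [0.6592, 0.1973, 0.2418]
tool_rot: [-1.746, -2.605, -0.005]
force: [-2.2, -7.5, 3.3]
width: 0.097
finger_force: 40.4
```

Call:
send_rows(deltas=[{"angular":[0,0,0],"delta_pos":[0,0,0],"claw":-1},{"angular":[0,0,0],"delta_pos":[0,0,0],"claw":-1},{"angular":[0,0,0],"delta_pos":[0,0,0],"claw":-1},{"angular":[0,0,0],"delta_pos":[0,0,0],"claw":-1},{"angular":[0,0,0],"delta_pos":[0,0,0],"claw":-1},{"angular":[0,0,0],"delta_pos":[0,0,0],"claw":-1},{"angular":[0,0,0],"delta_pos":[0,0,0],"claw":-1},{"angular":[0,0,0],"delta_pos":[0,0,0],"claw":-1}])

```text
time_s: 9.25
ee_pos: [0.6591, 0.1972, 0.2417]
tool_rot: [-1.747, -2.606, -0.007]
force: [-4.0, -5.2, 4.4]
width: 0.105
finger_force: 40.7
```

```bash
python3 - <<'E'
from h import *
s=robot.sense(); p=s['ee_pos']; g=p-.0187*R.from_rotvec(s['tool_rot']).as_matrix()[:,2]
g0=np.array([.5675,.1599,.1365]); d=np.linalg.norm(g-g0); r=np.hypot(.182,.045)
print(g,s['width'],s['force'],"angle by chord",np.degrees(2*np.arcsin(d/2/r)))
hh=g0[2]-.045; print("by height",np.degrees(np.arcsin((g[2]-hh)/r)-np.arctan2(.045,.182)))
a=grab_frame("scene")[:,:,::-1];b=grab_frame("side")[:,:,::-1]
o=np.zeros((600,800,3),np.uint8); o[:300,:400]=cv2.resize(a[60:300,220:540],(400,300)); o[:300,400:]=cv2.resize(b[60:300,200:520],(400,300))
w=grab_frame("wrist")[:,:,::-1]; o[300:,:480]=cv2.resize(w,(480,300)); cv2.imwrite("pics/end.png",o)
E
```

```text
[0.65909236 0.19713615 0.26037622] 0.10484148266595116 [-3.95150764 -5.18937376  4.37024465] angle by chord 50.01031120928389
by height 50.370941864543184
```

View pics/end.png

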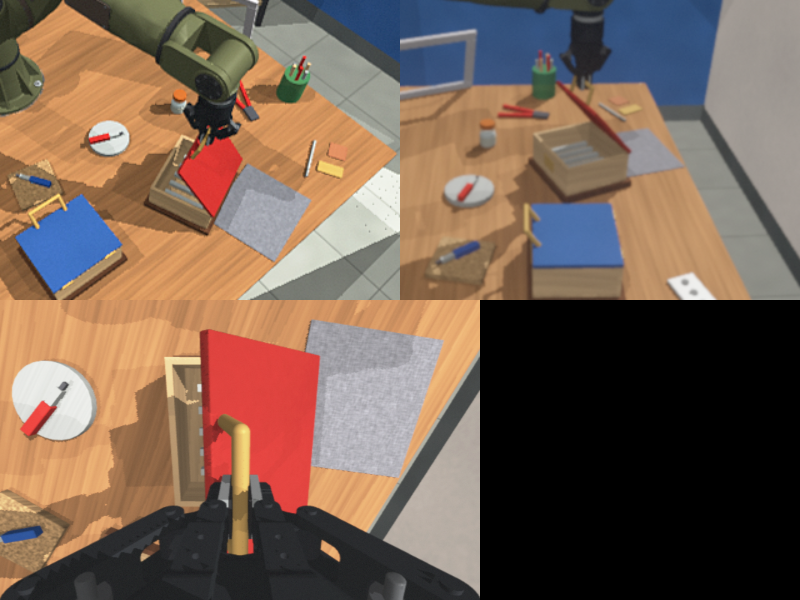

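The red lid stands open at ~50° (side view from (628,150) up to (560,85)), its bar held between the fingers; the blue case is shut and everything else is in place.

```bash
python3 -c "
from workcell import robot
print(robot.sign_off())"
```

```text
the job is handed in; nothing more can be done
None
```

The red punch is on the bench block, so I opened the red case's lid to about 50° (50.0–50.4° from the gripper pose); the arm was holding it still there at hand-in, with the blue case shut and nothing else touched.

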